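Clear the paste syringes off the repair mat

ROBOT

A 7-joint arm with a two-finger parallel gripper is mounted at the origin on the work surface. World frame = base frame: x ahead of the robot, y to its left, z up, the work surface at z = 0. Lengths are in m, angles in degrees, forces in N, time in s.
With the tool pointing down it reaches from about 0.4 to 0.75 m from the base axis. Payload 19.5 kg.
Tool frame: the origin (TCP) lies on the front face of the gripper's body, between the roots of the fingers; the fingertips stand 73 mm ahead of it and the grasp point (between the pads) lies 54 mm ahead of it; y points along the fingers, x is the direction in which the jaws open and shut, and the axes are right-handed (so a half turn about y gives the same grasp; the last joint's range is limited). The gripper opens to 85 mm and grips with 20 to 120 N. Pads are 22 mm wide; open, the fingers measure 114 mm over their backs; the gripper's body (76 mm by 85 mm) begins 54 mm behind the grasp point. The pads swing forward as they close: fully open they stand 13 mm farther back than shut.
Start: joints at [-2.389, 40.479, -1.581, 85.061, 1.261, 54.483, -4.326], TCP at [0.575, 0, 0.304] pointing down, gripper open.
Joint ranges: [-155.06, 155.06], [-18.47, 123.98], [-90, 86.84], [0, 140.48], [-83.41, 263.41], [0, 116], [-161.91, 161.91]. Speed limits (degrees/s): [108.29, 108.29, 147.25, 147.25, 172.46, 172.46, 172.46].

INTERFACE

Orientations are given as a 3x3 rotation matrix whose columns are the frame's x, y, z axes.
In Python, from bench import observe, capture, camera_model, sign_off gives the robot as it stands.
- The arm moves only by the shell command python3 -m creep 'ROWS'. ROWS is JSON, a list of rows, each a list of 3 entries, a list of its own where there are three numbers: the turn, a rotation vector about the world's x, y, z in degrees, then the shift along the world's x, y, z in cm, then the closure in counts, from 0 (fully open) to 255 (shut). A call has 1 to 8 rows; each row shifts and turns the commanded pose from where the row before left it; what a row does not reach is not made up. A row lasts 1/8 s, in which the tool goes at most 62.5 mm and 10.7 degrees, less where a joint would pass 70% of its speed; a pose out of reach is approached as far as the arm can. A call is refused whole if a number of a shift passes 6.25 or a number of a turn 10.7, either way. A call with a gripper value outside its range is refused whole. The fingers move at their own pace and stop on an object; the grip force is fixed at half the most. Time passes only in rows, so rows that do not move let the fingers close. It gives the time, the measured TCP pose, the force and the opening at its end, in the units of the state.
- observe(): the state, without advancing time (a new reading comes with each control period).
- capture(name): name is "scene" or "side" or "wrist"; returns the picture (420x560x3 uint8, red, green, blue); there is no depth.
- camera_model(name): a dict with "camera_matrix" (3x3 intrinsics, pixels), "R" (3x3) and "t" (3): a world point X has camera coordinates R X + t. Camera axes: x right, y down, z forward; pixel columns grow to the right and rows downward; lengths in m; the calibration is good to about 2 mm. A picture is of the moment at which its call begins: read the wrist's pose just before it. camera_model takes no time and is no camera call; for the wrist camera it gives the pose at the moment of the call.
- sign_off(): hands the job in, once; it reports no verdict.
The state is a dict: "time_s": time; "qpos": joint angles; "joint_vel": joint speeds; "tau": joint torques, N m; "position": TCP position; "tool_rot": TCP orientation; "force": force on the tool from outside, world axes, zero at the start; "torque": the same for the moment, N m; "gripper_width": opening from 0.0 (shut) to 1.0 (fully open).
Only numpy, scipy, OpenCV 4.12 (cv2) and the standard library are available. Lean on these libraries where they do the work, as an engineer would, in place of code of your own. Each camera call takes 0.05 s, during which the arm holds its last target.

TASK

Clear the four paste syringes off the repair mat: slide the spent ones, whose plungers are fully home, off the mat's edge into the black waste tub, and slide the ones with the plunger still drawn out right into the open paste box without pressing any paste out; then shut the box's lid. Their nozzles are open, so slide them rather than lifting them, and leave the other things on the bench where they are.

Things in the scene. Friction and masses are not known exactly. Their poses are not given: they have to be found in the camera images.
- platform: raised repair platform, fixed, with a blue silicone mat whose top is 56 mm above the table. Origin: on the table (z = 0) under the middle of the work area; the mat runs from -152 to +252 mm along the platform's x and from -130 to +130 mm along its y. +y points to the paste box, -y to the waste tub; the whole set may stand turned a little
- paste_box: grey insulated box, fixed, against the mat's +y edge. Origin: on the table, middle of its loading side, which faces the mat and has no wall; +y points in. Floor 54.5 mm above the table (1.5 mm below the mat, no sill), from -165 to +165 mm in x and 0 to 230 mm (far wall) in y. Far wall and side walls stand 30 mm above the floor, 6 mm thick
- lid (a joint): angle of the box's clear lid in rad: 0 = shut, 1.57 = upright; starts open at 1.65 to 1.8. 340 mm wide, 234 mm from hinge to free edge, 4 mm thick. A white finger tab (70 x 16 mm) juts from the middle of that edge; a 24 mm lip under it closes the loading side, so it cannot shut on a syringe that sticks out
- lid_hinge (a point): middle of the lid's hinge line, along the box's x, on top of the far wall: 233 mm from the loading side, 84.5 mm above the table. Pushed on its outer face towards the mat the lid (130 g) goes over with a light drag of 0.05 N m; below about 1.0 rad it sinks shut by its own weight in about a second
- waste_tub: black open tub, fixed, against the mat's -y edge. Outside 330 mm (x) by 185 mm (y) by 48 mm high, walls 3 mm, so its rim is 8 mm below the mat. Origin: centre of its underside, on the table; same axes as the platform
- syringe_1: 20 ml paste syringe on the mat, 30 to 100 g; pale barrel 22 mm thick; flange 40 mm wide (level), 23 high, 3 thick. Origin: under mid barrel, on the surface; axis 11.5 mm above. +x points to the nozzle (roughly towards the paste box): front of barrel x = +50 mm, nozzle (8 mm thick) tip +64, flange rear face -53. The four lie side by side along the platform's x, at about -109, -44, 44 and 109 mm, in any order
- plunger_1 (a joint): how far the plunger of syringe_1 is drawn out, in m: about 0 = fully home (spent), 0.044 or more = paste left. Ribbed rod 13 mm wide, ending in a round thumb rest 23 mm across and 3 mm thick, whose rear face is at syringe x = -65 mm minus this value. It moves when pressed with more than about 3 N
- thumb_1 (a point): centre of the rear face of syringe_1's thumb rest, the rearmost point of the syringe
- syringe_2: 20 ml paste syringe on the mat, 30 to 100 g; pale barrel 22 mm thick; flange 40 mm wide (level), 23 high, 3 thick. Origin: under mid barrel, on the surface; axis 11.5 mm above. +x points to the nozzle (roughly towards the paste box): front of barrel x = +50 mm, nozzle (8 mm thick) tip +64, flange rear face -53. The four lie side by side along the platform's x, at about -109, -44, 44 and 109 mm, in any order
- plunger_2 (a joint): how far the plunger of syringe_2 is drawn out, in m: about 0 = fully home (spent), 0.044 or more = paste left. Ribbed rod 13 mm wide, ending in a round thumb rest 23 mm across and 3 mm thick, whose rear face is at syringe x = -65 mm minus this value. It moves when pressed with more than about 3 N
- thumb_2 (a point): centre of the rear face of syringe_2's thumb rest, the rearmost point of the syringe
- syringe_3: 20 ml paste syringe on the mat, 30 to 100 g; pale barrel 22 mm thick; flange 40 mm wide (level), 23 high, 3 thick. Origin: under mid barrel, on the surface; axis 11.5 mm above. +x points to the nozzle (roughly towards the paste box): front of barrel x = +50 mm, nozzle (8 mm thick) tip +64, flange rear face -53. The four lie side by side along the platform's x, at about -109, -44, 44 and 109 mm, in any order
- plunger_3 (a joint): how far the plunger of syringe_3 is drawn out, in m: about 0 = fully home (spent), 0.044 or more = paste left. Ribbed rod 13 mm wide, ending in a round thumb rest 23 mm across and 3 mm thick, whose rear face is at syringe x = -65 mm minus this value. It moves when pressed with more than about 3 N
- thumb_3 (a point): centre of the rear face of syringe_3's thumb rest, the rearmost point of the syringe
- syringe_4: 20 ml paste syringe on the mat, 30 to 100 g; pale barrel 22 mm thick; flange 40 mm wide (level), 23 high, 3 thick. Origin: under mid barrel, on the surface; axis 11.5 mm above. +x points to the nozzle (roughly towards the paste box): front of barrel x = +50 mm, nozzle (8 mm thick) tip +64, flange rear face -53. The four lie side by side along the platform's x, at about -109, -44, 44 and 109 mm, in any order
- plunger_4 (a joint): how far the plunger of syringe_4 is drawn out, in m: about 0 = fully home (spent), 0.044 or more = paste left. Ribbed rod 13 mm wide, ending in a round thumb rest 23 mm across and 3 mm thick, whose rear face is at syringe x = -65 mm minus this value. It moves when pressed with more than about 3 N
- thumb_4 (a point): centre of the rear face of syringe_4's thumb rest, the rearmost point of the syringe
- spudger: black flat nylon pry tool, 150 x 9 x 5 mm, lying on the mat between the second and third syringe, along them; origin under its middle. Not part of the job
- phone: dark blue phone, 148 x 72 x 8 mm, lying on the far part of the mat; origin under its middle. Not part of the job
- flux_jar: amber jar with metal cap, 36 mm across and 28 mm high, on the far part of the mat; origin under its middle. Not part of the job
- tip_cleaner: round dark tin with brass wool, 76 mm across, on the table to the right of the tub; origin under its middle. Not part of the job
- screwdriver: screwdriver, 160 mm, on the table to the right of the tub; not part of the job
- spirit_bottle: white bottle, 64 mm across and 130 mm high, on the table to the right of the tub; not part of the job

How it is judged:
By the outcome, as a careful person would: the job done as asked, in the order asked, and still so for the second after the job is handed in, with the robot touching nothing.
It also fails if it takes over 72 s, if anything falls off the work surface, if the arm or the gripper's body presses on something with over 40 N, if the wrist force passes 120 N, or if a joint passes its speed limit or range.

## Working session

There is one attempt and no reset: what is moved stays moved. The work goes in short steps, Python scripts to look and compute and a shell command to move; the robot and the scene stay as the last step left them, time stands still between calls to the robot, and variables do not carry over. Pictures are saved under pics/ and viewed, and the job is handed in when it is done.

```bash
ls; mkdir -p pics; python3 - <<'E'
from bench import *
import cv2,numpy as np
s=observe();print(s)
for n in("scene","side","wrist"):
    m=camera_model(n);print(n,m)
    cv2.imwrite(f"pics/{n}0.png",capture(n)[:,:,::-1])
E
```

```text
pics
{'time_s': 0.0, 'qpos': array([-2.38827317, 40.51387973, -1.5832575 , 85.08268538,  1.25823217,
       54.48277664, -4.3266021 ]), 'joint_vel': array([-0.00875652,  0.01674807,  0.02319454, -0.0953855 ,  0.02384088,
        0.0753819 ,  0.03366699]), 'tau': array([-3.35119905e-03, -8.83210659e+01,  1.23306759e+00, -2.36173260e+01,
        1.66974653e-02,  6.38553465e-03, -2.14882397e-05]), 'position': array([5.74823232e-01, 6.98784358e-06, 3.03434769e-01]), 'tool_rot': array([[ 9.99999411e-01, -1.08463211e-03,  4.14537868e-05],
       [-4.14449637e-05,  8.15714487e-06,  9.99999999e-01],
       [-1.08463245e-03, -9.99999412e-01,  8.11218752e-06]]), 'force': array([ 0.12067762,  0.56261344, -0.65942371]), 'torque': array([0.02800333, 0.01045403, 0.00440179]), 'gripper_width': 1.001469698976466}
scene {'camera_matrix': array([[469.68455164,   0.        , 280.67638011],
       [  0.        , 469.68455164, 208.10133014],
       [  0.        ,   0.        ,   1.        ]]), 'R': array([[-0.63284068,  0.77424414, -0.00766054],
       [ 0.51111699,  0.41029686, -0.75525883],
       [-0.
[... 192 characters left out ...]
48238806, 214.54832115],
       [  0.        ,   0.        ,   1.        ]]), 'R': array([[ 0.96564912, -0.2589371 ,  0.02175687],
       [-0.12687742, -0.54291374, -0.83014866],
       [ 0.22676839,  0.79887186, -0.55711744]]), 't': array([-0.55457728,  0.09134965,  1.07601484])}
wrist {'camera_matrix': array([[315.29260352,   0.        , 285.80844806],
       [  0.        , 315.29260352, 207.10232601],
       [  0.        ,   0.        ,   1.        ]]), 'R': array([[ 9.99999935e-01,  4.31576264e-05, -3.57819181e-04],
       [ 1.46351596e-04, -9.55892445e-01,  2.93716890e-01],
       [-3.29360528e-04, -2.93716924e-01, -9.55892390e-01]]), 't': array([-0.57476138, -0.03697243,  0.37981804])}
```

View pics/scene0.png

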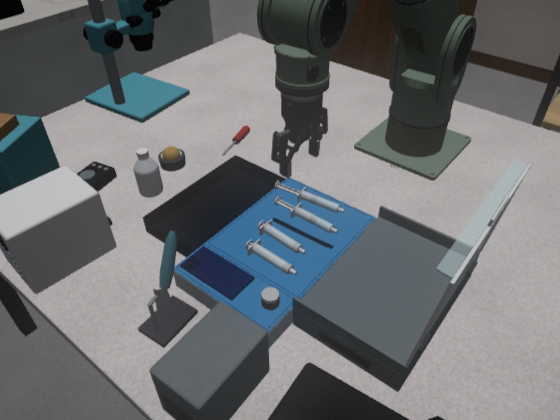

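View pics/side0.png

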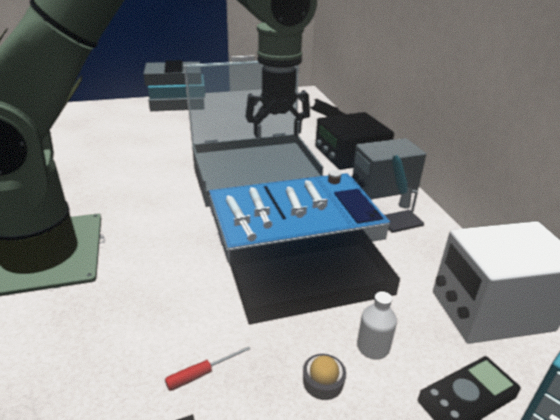

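View pics/wrist0.png

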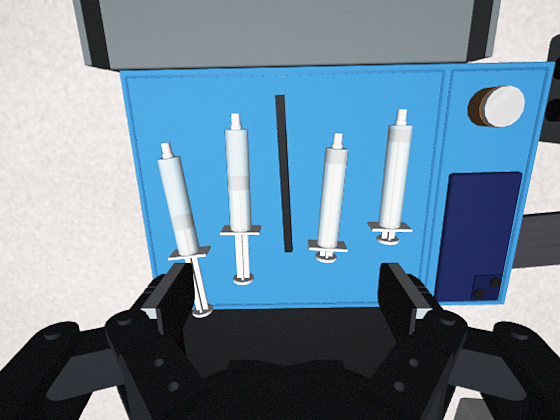

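```bash
cat > h.py <<'E'
import numpy as np,cv2
from bench import *
def cast(m,uv,z):
    uv=np.atleast_2d(uv).astype(float)
    K,R,t=m["camera_matrix"],m["R"],m["t"]
    d=np.c_[uv,np.ones(len(uv))]@np.linalg.inv(K).T@R
    c=-R.T@t
    return c+d*((z-c[2])/d[:,2])[:,None]
def syr(im,m,z=.0675,amin=300):
    hsv=cv2.cvtColor(im,cv2.COLOR_RGB2HSV)
    blue=cv2.inRange(hsv,(95,90,60),(115,255,255))
    out=[]
    hull=np.zeros_like(blue)
    cs,_=cv2.findContours(blue,cv2.RETR_EXTERNAL,2)
    c=max(cs,key=cv2.contourArea); cv2.drawContours(hull,[cv2.convexHull(c)],-1,255,-1)
    w=cv2.inRange(hsv,(0,0,120),(180,70,255))&cv2.dilate(hull,np.ones((25,25)))
    return blue,c,w
E
python3 - <<'E'
from h import *
im=cv2.imread('pics/wrist0.png')[:,:,::-1].copy()
m=camera_model("wrist")
blue,c,w=syr(im,m)
q=cv2.approxPolyDP(cv2.convexHull(c),6,True)[:,0];print(np.c_[q,cast(m,q,.056).round(4)])
cv2.imwrite('pics/w.png',np.hstack([cv2.resize(im[80:340,100:460,::-1],None,fx=2.2,fy=2.2,interpolation=2)]))
cs,_=cv2.findContours(w,cv2.RETR_EXTERNAL,2)
for k in cs:
    if cv2.contourArea(k)<150:continue
    print(cv2.boundingRect(k),cv2.contourArea(k))
cv2.imwrite('pics/mask.png',w)
E
```

```text
[[ 5.550e+02  6.200e+01  8.235e-01  1.188e-01  5.600e-02]
 [ 5.030e+02  3.030e+02  8.274e-01 -1.380e-01  5.600e-02]
 [ 2.130e+02  3.090e+02  4.896e-01 -1.462e-01  5.600e-02]
 [ 1.530e+02  2.790e+02  4.242e-01 -1.067e-01  5.600e-02]
 [ 1.200e+02  7.000e+01  4.206e-01  1.120e-01  5.600e-02]]
(441, 267, 87, 51) 1303.5
(157, 143, 52, 170) 2608.5
(523, 141, 31, 74) 1059.5
(309, 133, 39, 130) 2298.0
(220, 114, 40, 167) 2793.0
(372, 109, 40, 136) 2535.5
(484, 86, 41, 41) 1234.5
(107, 69, 46, 223) 2871.5
(109, 50, 358, 19) 3557.5
(468, 49, 81, 14) 768.5
```

View pics/w.png

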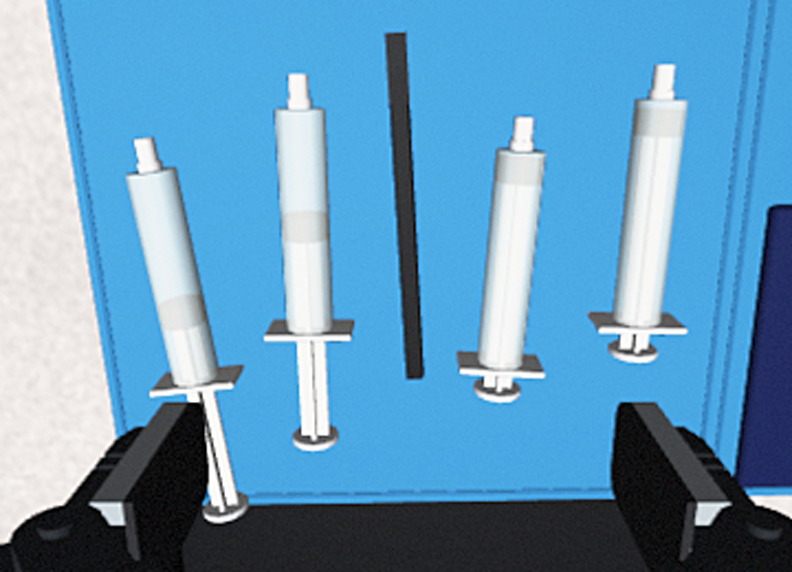

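View pics/mask.png

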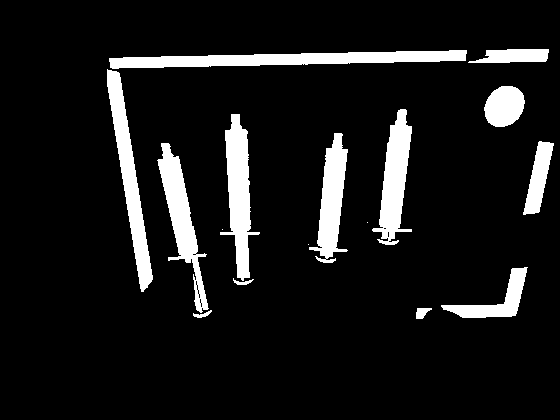

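```bash
cat >> h.py <<'E'
def syrfind(im,m,boxok,z=.0675):
    blue,c,w=syr(im,m)
    cs,_=cv2.findContours(w,cv2.RETR_EXTERNAL,2)
    for k in cs:
        b=cv2.boundingRect(k)
        if not boxok(b): continue
        mm=np.zeros_like(w);cv2.drawContours(mm,[k],-1,255,-1)
        v,u=np.nonzero(mm&w)
        P=cast(m,np.c_[u,v],z)[:,:2]
        vx,vy,x0,y0=cv2.fitLine(P.astype(np.float32),cv2.DIST_HUBER,0,.001,.001).ravel()
        d=np.array([vx,vy]);d*=np.sign(d[1]);o=np.array([x0,y0])
        s=(P-o)@d; n=np.array([-d[1],d[0]]); l=(P-o)@n
        # width profile
        bins=np.arange(s.min(),s.max(),.002)
        wd=[np.ptp(l[(s>=a)&(s<a+.002)]) if ((s>=a)&(s<a+.002)).any() else 0 for a in bins]
        fl=bins[int(np.argmax(wd))]+.001
        mid=np.median(l[(s>fl+.01)&(s<s.max()-.02)])
        tip=o+d*s.max()+n*mid; thumb=o+d*s.min()
        org=tip-d*.064
        org2=o+d*(fl+.0515)+n*mid
        ang=np.degrees(np.arctan2(-d[0],d[1]))
        print(b,"L",round(np.ptp(s)*1e3,1),"org(tip)",org.round(4),"org(fl)",org2.round(4),"thumb",thumb.round(4),"yaw from +y",round(ang,2),"maxw",round(max(wd),4))
E
python3 - <<'E'
from h import *
im=cv2.imread('pics/wrist0.png')[:,:,::-1].copy()
m=camera_model("wrist")
syrfind(im,m,lambda b:b[3]>100 and 25<b[2]<60 and 150<b[0]<420)
a=np.array([.4206,.112]);b=np.array([.8235,.1188]);ex=(b-a)/np.linalg.norm(b-a);ey=np.array([-ex[1],ex[0]])
O=a+.152*ex-.130*ey;print("O",O,np.degrees(np.arctan2(ex[1],ex[0])),"box",O+.13*ey,"tubcentre",O-ey*(.13+.0925))
E
```

```text
(157, 143, 52, 170) L 189.8 org(tip) [ 0.4656 -0.017 ] org(fl) [ 0.466  -0.0203] thumb [ 0.4819 -0.1417] yaw from +y 7.11 maxw 0.0413
(309, 133, 39, 130) L 135.6 org(tip) [ 0.6208 -0.0081] org(fl) [ 0.6206 -0.0132] thumb [ 0.6172 -0.0797] yaw from +y -2.96 maxw 0.0404
(220, 114, 40, 167) L 174.2 org(tip) [0.5275 0.0089] org(fl) [0.5275 0.0052] thumb [ 0.5278 -0.1013] yaw from +y 0.15 maxw 0.0407
(372, 109, 40, 136) L 135.9 org(tip) [0.6822 0.0133] org(fl) [0.6821 0.0079] thumb [ 0.6819 -0.0586] yaw from +y -0.34 maxw 0.0407
O [ 0.57477214 -0.01541645] 0.9669255716443015 box [0.57257836 0.11456504] tubcentre [ 0.57852688 -0.23788477]
```

```bash
python3 -m creep '[[[0,0,-3],[4.6,-1.0,-4],120],[[0,0,0],[0,0,-5],120],[[0,0,0],[0,0,-3],120],[[0,0,0],[0,0,0],120]]'; python3 - <<'E'
from h import *
s=observe();print(s['position'],s['gripper_width'])
cv2.imwrite("pics/wrist1.png",capture("wrist")[:,:,::-1])
E
```

```text
time_s: 0.65
position: [0.6202, -0.01, 0.1822]
tool_rot: [[0.999, -0.004, 0.052], [-0.052, -0.0, 0.999], [-0.004, -1.0, -0.0]]
force: [0.1, -0.9, 0.4]
gripper_width: 0.533
[ 0.62022954 -0.00996316  0.18215702] 0.5325916732221675
```

View pics/wrist1.png

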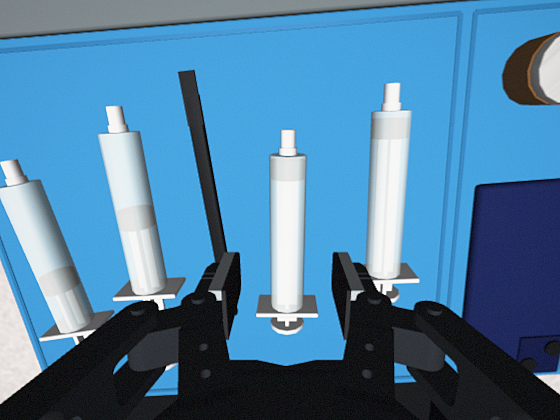

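```bash
python3 -m creep '[[[0,0,0],[0,0,-1],150],[[0,0,0],[0,0,-2],150],[[0,0,0],[0,0,-1.5],150],[[0,0,0],[0,0,-0.6],150],[[0,0,0],[0,0,0],150],[[0,0,0],[0,0,0],150]]'; python3 - <<'E'
from h import *
cv2.imwrite("pics/wrist2.png",capture("wrist")[:,:,::-1])
cv2.imwrite("pics/side2.png",cv2.resize(capture("side")[80:280,180:420,::-1],None,fx=3,fy=3))
E
```

```text
time_s: 1.45
position: [0.6212, -0.01, 0.1335]
tool_rot: [[0.999, 0.001, 0.052], [-0.052, 0.0, 0.999], [0.001, -1.0, 0.0]]
force: [-0.6, -0.0, 0.5]
gripper_width: 0.411
```

View pics/wrist2.png

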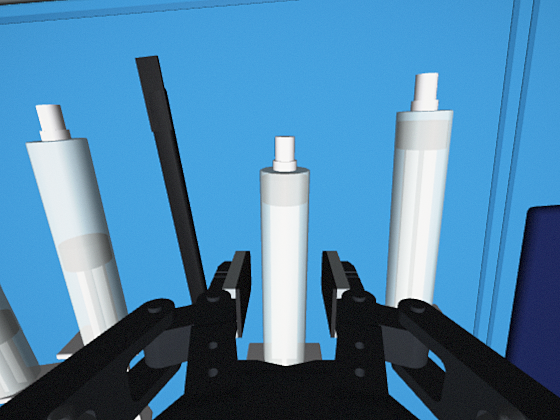

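View pics/side2.png

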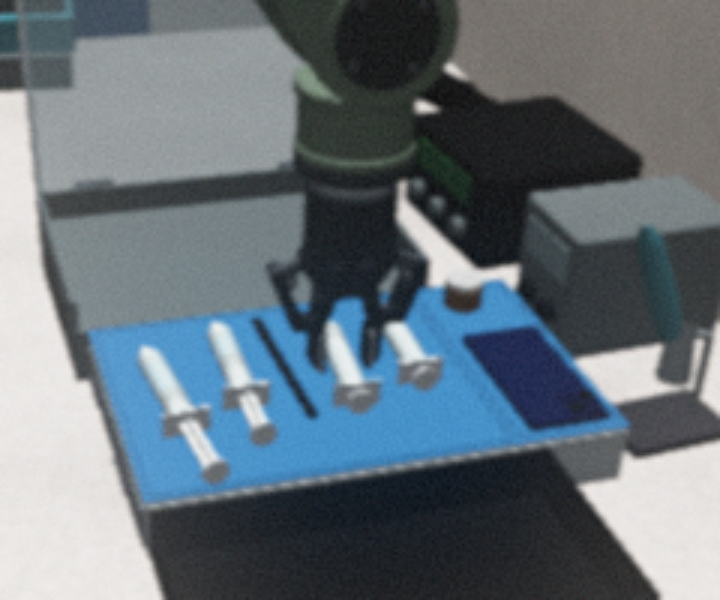

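```bash
python3 -m creep '[[[0,0,0],[0,0,-0.25],150],[[0,0,0],[0,0,0],255],[[0,0,0],[0,0,0],255],[[0,0,0],[0,0,0],255],[[0,0,0],[0,0,0],255]]'; python3 - <<'E'
from h import *
cv2.imwrite("pics/wrist3.png",capture("wrist")[:,:,::-1])
E
```

```text
time_s: 2.17
position: [0.621, -0.01, 0.1304]
tool_rot: [[0.999, -0.0, 0.052], [-0.052, -0.0, 0.999], [-0.0, -1.0, -0.0]]
force: [-0.9, 0.7, 2.8]
gripper_width: 0.231
```

View pics/wrist3.png

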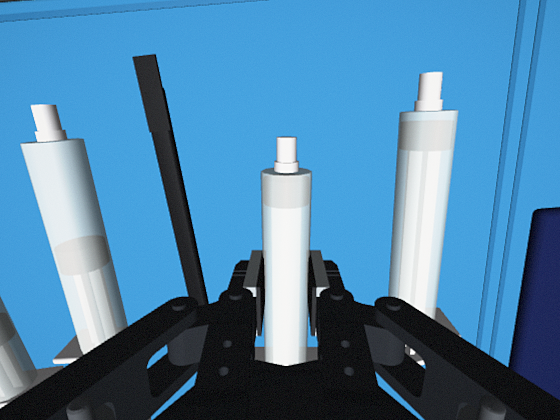

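```bash
python3 -m creep '[[[0,0,0],[0,-0.5,0],255],[[0,0,0],[0,-1,0],255],[[0,0,0],[0.05,-2,0],255],[[0,0,0],[0.05,-2,0],255],[[0,0,0],[0.05,-2,0],255],[[0,0,0],[0.05,-2,0],255],[[0,0,0],[0,-1,0],255]]'; python3 - <<'E'
from h import *
cv2.imwrite("pics/wrist4.png",capture("wrist")[:,:,::-1])
cv2.imwrite("pics/side4.png",cv2.resize(capture("side")[120:320,180:420,::-1],None,fx=3,fy=3))
E
```

```text
time_s: 3.1
position: [0.6228, -0.1169, 0.1302]
tool_rot: [[0.999, -0.0, 0.054], [-0.054, -0.0, 0.999], [-0.0, -1.0, -0.0]]
force: [-0.2, 1.0, 2.2]
gripper_width: 0.236
```

View pics/wrist4.png

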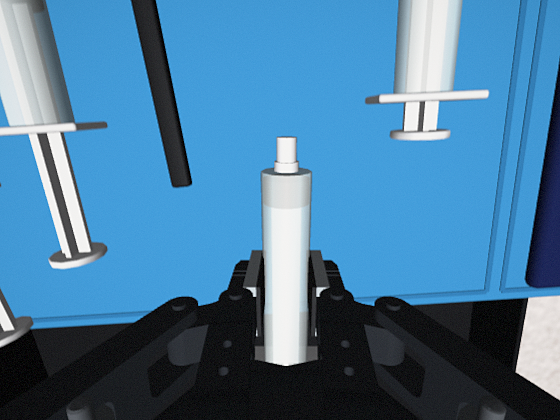

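View pics/side4.png

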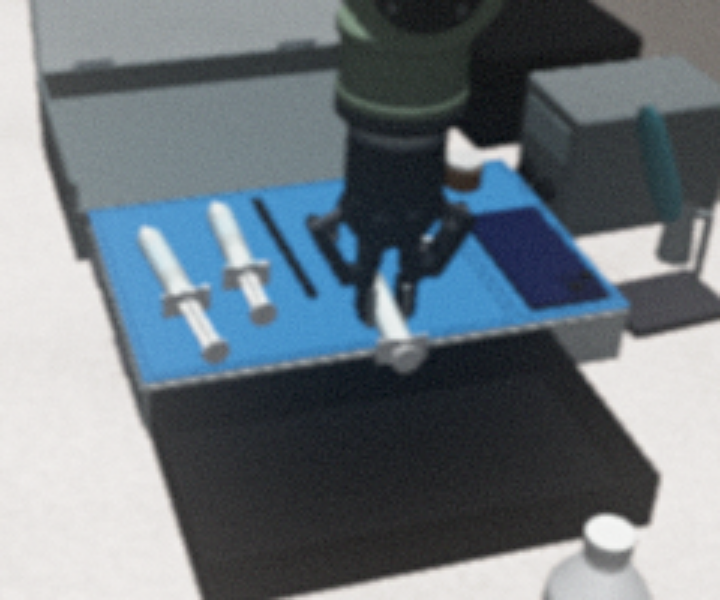

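```bash
python3 -m creep '[[[0,0,0],[0.05,-2,0],255],[[0,0,0],[0.05,-2,0],255],[[0,0,0],[0.05,-2,0],255],[[0,0,0],[0.05,-2,0],255],[[0,0,0],[0.05,-2,0],255],[[0,0,0],[0,-1.2,0],255],[[0,0,0],[0,0,0],255]]'; python3 -m creep '[[[0,0,0],[0,0,-2],255],[[0,0,0],[0,0,-2],255],[[0,0,0],[0,0,0],255],[[0,0,0],[0,0,0],150],[[0,0,0],[0,0,0],150]]'; python3 - <<'E'
from h import *
cv2.imwrite("pics/wrist5.png",capture("wrist")[:,:,::-1])
E
```

```text
time_s: 4.08
position: [0.6253, -0.2278, 0.1302]
tool_rot: [[0.999, -0.0, 0.053], [-0.053, -0.0, 0.999], [-0.0, -1.0, -0.0]]
force: [0.1, 0.7, -0.5]
gripper_width: 0.233
time_s: 4.7
position: [0.6258, -0.227, 0.091]
tool_rot: [[0.999, 0.001, 0.052], [-0.052, -0.0, 0.999], [0.001, -1.0, -0.0]]
force: [-0.6, -0.4, 0.6]
gripper_width: 0.413
```

View pics/wrist5.png

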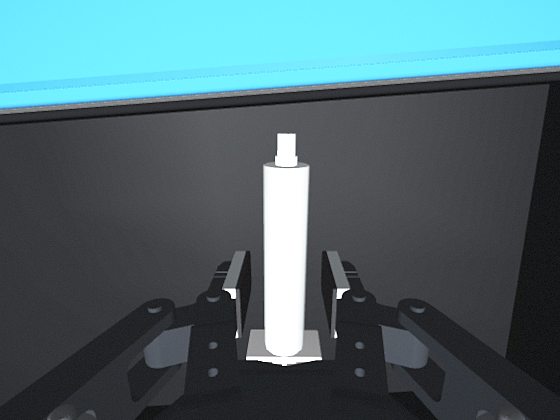

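```bash
python3 -m creep '[[[0,0,0],[0,0,4.5],150],[[0,0,0],[0,0,4.7],150],[[0,0,1.4],[2.8,6,0],150],[[0,0,1.3],[2.83,6,0],150],[[0,0,0],[0,6,0],150],[[0,0,0],[0,5.7,0],150],[[0,0,0],[0,0,-1],150]]'; python3 - <<'E'
from h import *
s=observe();print(s['position'],s['gripper_width'])
cv2.imwrite("pics/wrist6.png",capture("wrist")[:,:,::-1])
E
```

```text
time_s: 5.62
position: [0.6788, 0.0086, 0.1732]
tool_rot: [[1.0, 0.002, -0.001], [0.001, 0.003, 1.0], [0.002, -1.0, 0.003]]
force: [0.1, -0.9, 0.3]
gripper_width: 0.416
[0.67881242 0.00857433 0.17322322] 0.41578190383019265
```

View pics/wrist6.png

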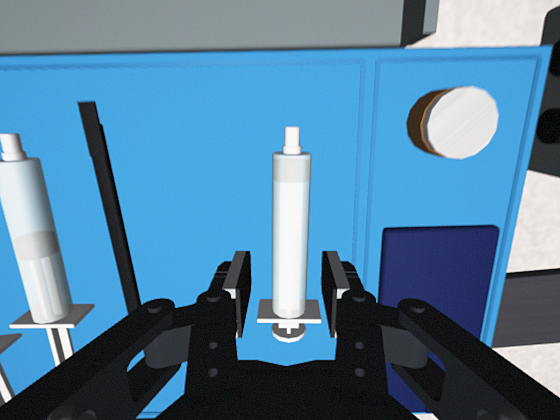

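```bash
python3 -m creep '[[[0,0,0],[0,0,-2],150],[[0,0,0],[0,0,-1.6],150],[[0,0,0],[0,0,0],150]]'
```

```text
time_s: 6.05
position: [0.6782, 0.0023, 0.1353]
tool_rot: [[1.0, -0.002, 0.006], [-0.006, -0.0, 1.0], [-0.002, -1.0, -0.0]]
force: [-0.9, 0.4, 0.3]
gripper_width: 0.41
```

```bash
python3 -m creep '[[[0,0,0],[0.35,0.3,-0.45],150],[[0,0,0],[0,0,0],150],[[0,0,0],[0,0,0],255],[[0,0,0],[0,0,0],255],[[0,0,0],[0,0,0],255],[[0,0,0],[0,-0.5,0],255],[[0,0,0],[0,-1,0],255],[[0,0,0],[0,-2,0],255]]'; python3 - <<'E'
from h import *
cv2.imwrite("pics/wrist7.png",capture("wrist")[:,:,::-1])
E
```

```text
time_s: 7.05
position: [0.6824, -0.0279, 0.1324]
tool_rot: [[1.0, 0.001, 0.004], [-0.004, 0.001, 1.0], [0.001, -1.0, 0.001]]
force: [0.4, 2.9, 6.2]
gripper_width: 0.229
```

View pics/wrist7.png

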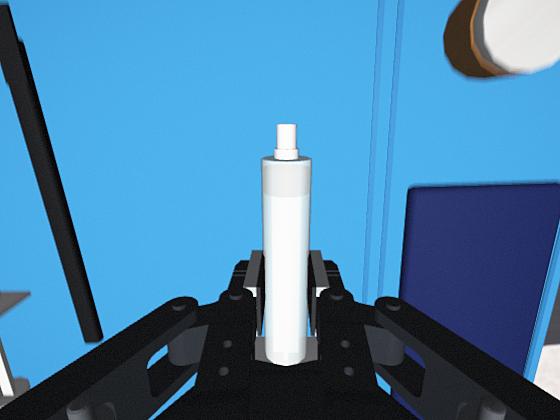

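```bash
python3 -m creep '[[[0,0,0],[0.05,-2,0],255],[[0,0,0],[0.05,-2,0],255],[[0,0,0],[0.05,-2,0],255],[[0,0,0],[0.05,-2,0],255],[[0,0,0],[0.05,-2,0],255],[[0,0,0],[0.05,-2.5,0],255],[[0,0,0],[0,-2.5,0],255],[[0,0,0],[0,-2.5,0],255]]'; python3 -m creep '[[[0,0,0],[0,-2.5,0],255],[[0,0,0],[0,-0.5,0],255],[[0,0,0],[0,0,0],255]]';  python3 -m creep '[[[0,0,0],[0,0,-2],255],[[0,0,0],[0,0,-2],255],[[0,0,0],[0,0,0],255],[[0,0,0],[0,0,0],150],[[0,0,0],[0,0,0],150]]'; python3 - <<'E'
from h import *
cv2.imwrite("pics/wrist8.png",capture("wrist")[:,:,::-1])
E
```

```text
time_s: 8.1
position: [0.6848, -0.2059, 0.1317]
tool_rot: [[1.0, -0.001, 0.006], [-0.006, -0.0, 1.0], [-0.001, -1.0, -0.0]]
force: [1.0, 0.5, 0.3]
gripper_width: 0.232
time_s: 8.48
position: [0.6849, -0.2339, 0.1315]
tool_rot: [[1.0, -0.0, 0.005], [-0.005, 0.0, 1.0], [-0.0, -1.0, 0.0]]
force: [1.1, 0.1, -0.9]
gripper_width: 0.232
time_s: 9.1
position: [0.6854, -0.2339, 0.0926]
tool_rot: [[1.0, 0.001, 0.005], [-0.005, -0.0, 1.0], [0.001, -1.0, -0.0]]
force: [0.1, 0.3, -0.0]
gripper_width: 0.416
```

View pics/wrist8.png

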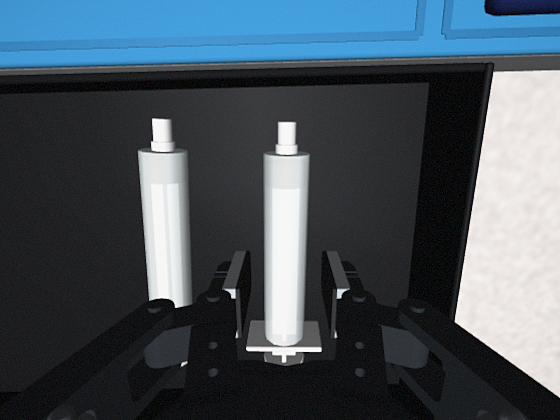

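```bash
python3 -m creep '[[[0,0,0],[0,0,4.5],150],[[0,0,0],[0,0,4.2],150],[[0,0,0],[-4,6,0],150],[[0,0,0],[-4,6,0],150],[[0,0,0],[-4,6,0],150],[[0,0,0],[-3.8,6,0],150],[[0,0,0],[0,0,0],150],[[0,0,0],[0,0,0],150]]'; python3 - <<'E'
from h import *
s=observe();m=camera_model("wrist");im=capture("wrist");print(s['position'],s['gripper_width'])
cv2.imwrite("pics/wrist9.png",im[:,:,::-1])
blue,c,w=syr(im,m);cs,_=cv2.findContours(w,cv2.RETR_EXTERNAL,2);print([cv2.boundingRect(k) for k in cs if cv2.contourArea(k)>800])
syrfind(im,m,lambda b:b[3]>100 and 25<b[2]<130 and b[0]>100 and b[0]<420)
E
```

```text
time_s: 10.15
position: [0.5532, -0.0317, 0.1792]
tool_rot: [[1.0, 0.001, 0.005], [-0.005, -0.001, 1.0], [0.001, -1.0, -0.001]]
force: [1.0, -0.1, 0.1]
gripper_width: 0.414
[ 0.55322541 -0.0317291   0.17923998] 0.41417486335588455
[(100, 106, 88, 202), (217, 52, 60, 283), (22, 0, 86, 338)]
(217, 52, 60, 283) L 176.6 org(tip) [0.5279 0.0098] org(fl) [0.5269 0.0537] thumb [ 0.5305 -0.1027] yaw from +y 1.33 maxw 0.0213
```

View pics/wrist9.png

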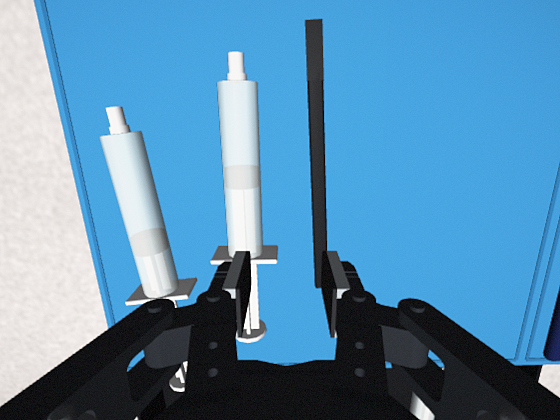

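```bash
python3 -m creep '[[[0,0,0],[-1.3,2,0],150],[[0,0,0],[-1.25,1.8,0],150],[[0,0,0],[0,0,-1.5],150],[[0,0,0],[0,0,-2],150],[[0,0,0],[0,0,-1],150],[[0,0,0],[0,0,0],150]]'; python3 - <<'E'
from h import *
cv2.imwrite("pics/wrist10.png",capture("wrist")[:,:,::-1])
E
```

```text
time_s: 10.95
position: [0.5273, 0.0059, 0.1331]
tool_rot: [[1.0, -0.001, 0.006], [-0.006, -0.0, 1.0], [-0.001, -1.0, -0.0]]
force: [-0.2, 1.0, 1.5]
gripper_width: 0.413
```

View pics/wrist10.png

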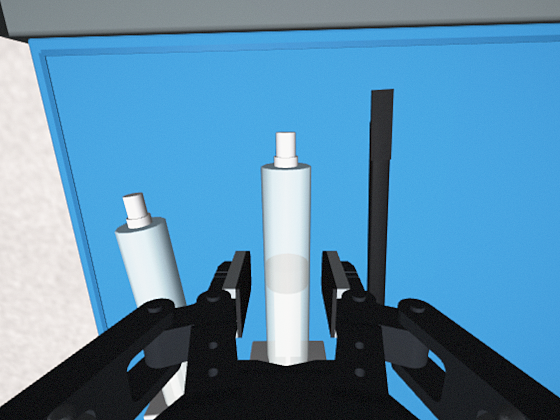

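```bash
python3 -m creep '[[[0,0,0],[0,0,-0.2],150],[[0,0,0],[0,0,0],255],[[0,0,0],[0,0,0],255],[[0,0,0],[0,0,0],255],[[0,0,0.6],[0,0.5,0],255],[[0,0,0.6],[0,1,0],255],[[0,0,0],[-0.05,2,0],255],[[0,0,0],[-0.05,2,0],255]]'; python3 - <<'E'
from h import *
cv2.imwrite("pics/wrist11.png",capture("wrist")[:,:,::-1])
cv2.imwrite("pics/side11.png",cv2.resize(capture("side")[80:280,180:420,::-1],None,fx=3,fy=3))
E
```

```text
time_s: 12.0
position: [0.5266, 0.0617, 0.1322]
tool_rot: [[1.0, 0.001, -0.015], [0.015, -0.001, 1.0], [0.001, -1.0, -0.001]]
force: [-0.2, -3.0, 5.8]
gripper_width: 0.235
```

View pics/wrist11.png

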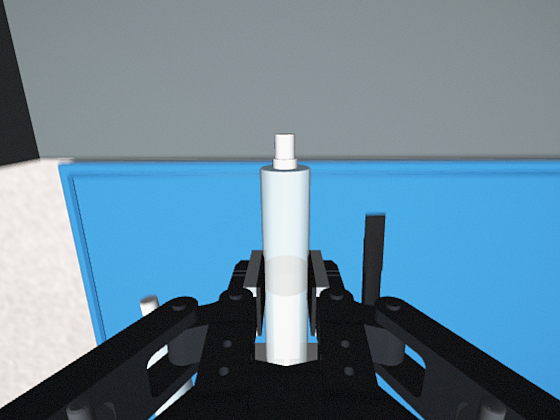

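View pics/side11.png

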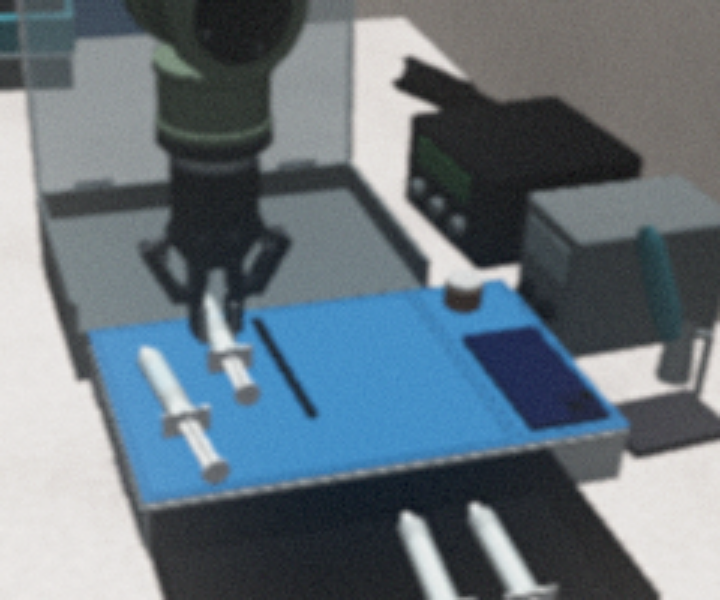

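```bash
python3 -m creep '[[[0,0,0],[-0.05,2,0],255],[[0,0,0],[-0.05,2,0],255],[[0,0,0],[-0.03,2,0],255],[[0,0,0],[-0.03,2,0],255],[[0,0,0],[-0.03,2,0],255],[[0,0,0],[-0.03,2,0],255],[[0,0,0],[-0.03,2,0],255],[[0,0,0],[0,0,0],255]]'; python3 - <<'E'
from h import *
cv2.imwrite("pics/side12.png",cv2.resize(capture("side")[80:280,180:420,::-1],None,fx=3,fy=3))
E
```

```text
time_s: 13.1
position: [0.5235, 0.2034, 0.1317]
tool_rot: [[1.0, -0.0, -0.018], [0.018, 0.001, 1.0], [-0.0, -1.0, 0.001]]
force: [-0.6, -0.5, -0.3]
gripper_width: 0.23
```

View pics/side12.png

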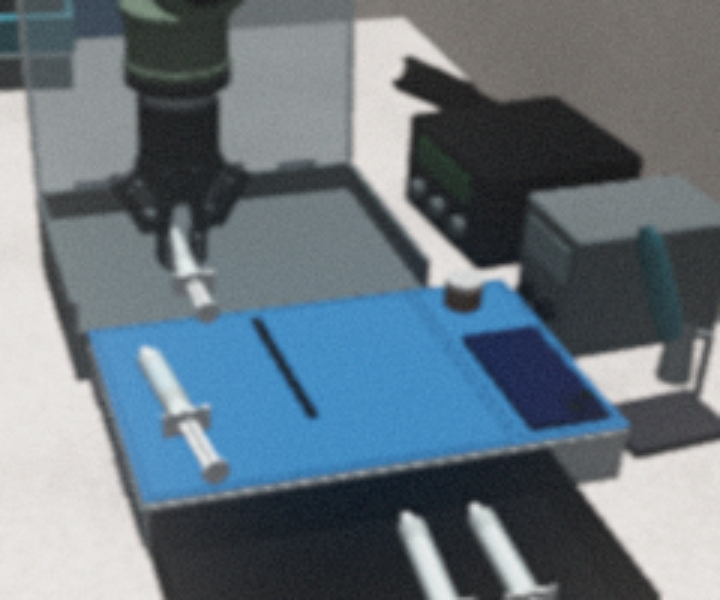

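```bash
python3 -m creep '[[[0,0,0],[-0.03,2,0],255],[[0,0,0],[-0.03,1.5,0],255],[[0,0,0],[0,0.9,0],255],[[0,0,0],[0,0,-0.12],255],[[0,0,0],[0,0,0],170],[[0,0,0],[0,0,0],150],[[0,0,0],[0,0,0],150]]'; python3 -m creep '[[[0,0,0],[0,0,2],150],[[0,0,0],[0,0,3],150],[[0,0,0],[0,0,0],150]]'; python3 - <<'E'
from h import *
s=observe();m=camera_model("wrist");im=capture("wrist");print(s['position'])
cv2.imwrite("pics/wrist13.png",im[:,:,::-1])
cv2.imwrite("pics/side13.png",cv2.resize(capture("side")[80:280,180:420,::-1],None,fx=3,fy=3))
E
```

```text
time_s: 14.02
position: [0.5232, 0.2453, 0.1306]
tool_rot: [[1.0, -0.0, -0.015], [0.015, -0.0, 1.0], [-0.0, -1.0, -0.0]]
force: [0.2, -0.6, -1.3]
gripper_width: 0.418
time_s: 14.4
position: [0.5238, 0.2457, 0.1823]
tool_rot: [[1.0, 0.003, -0.016], [0.016, 0.001, 1.0], [0.003, -1.0, 0.001]]
force: [0.1, 0.3, -0.4]
gripper_width: 0.412
[0.52378517 0.24567808 0.18226462]
```

View pics/wrist13.png

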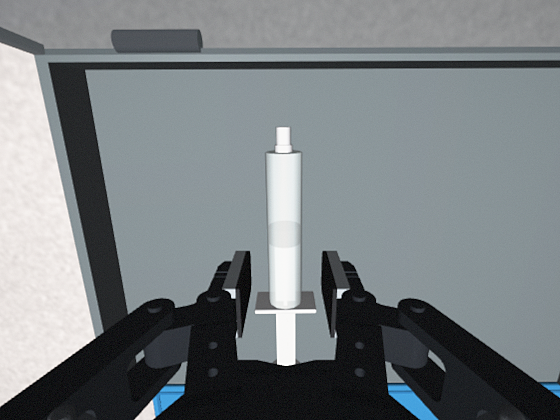

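View pics/side13.png

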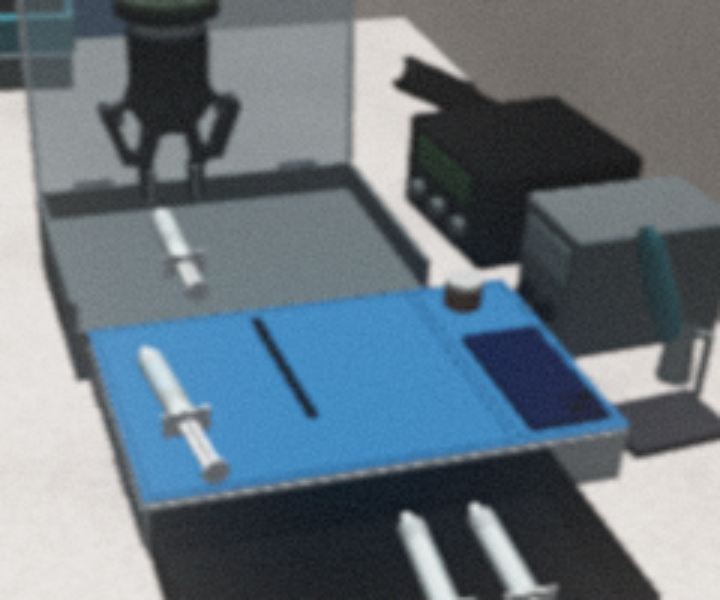

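```bash
python3 -m creep '[[[0,0,0],[0,-3.5,0],150],[[0,0,1.5],[-1.4,-4,0],150],[[0,0,1.5],[-1.4,-4,0],150],[[0,0,1.5],[-1.4,-4,0],150],[[0,0,1.5],[-1.4,-4,0],150],[[0,0,0],[0,-4,0],150],[[0,0,0],[0,-3.2,0],150],[[0,0,0],[0,0,0],150]]'; python3 - <<'E'
from h import *
s=observe();m=camera_model("wrist");im=capture("wrist");print(s['position'])
cv2.imwrite("pics/wrist14.png",im[:,:,::-1])
E
```

```text
time_s: 15.5
position: [0.4668, -0.0235, 0.1799]
tool_rot: [[0.993, -0.001, -0.117], [0.117, -0.001, 0.993], [-0.001, -1.0, -0.001]]
force: [-0.7, 0.4, -0.3]
gripper_width: 0.417
[ 0.46676471 -0.02353391  0.17989936]
```

View pics/wrist14.png

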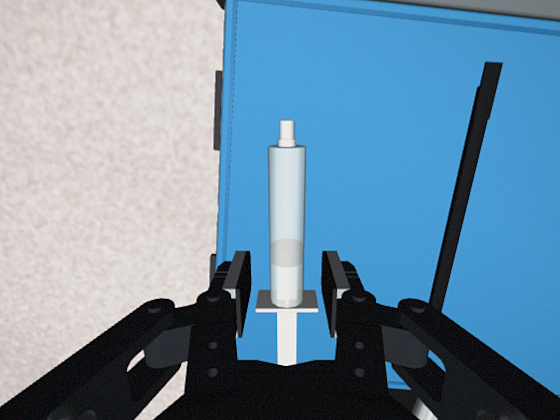

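```bash
python3 -m creep '[[[0,0,0],[0,0,-2],150],[[0,0,0],[0,0,-2],150],[[0,0,0],[0,0,-0.9],150],[[0,0,0],[0,0,0],150],[[0,0,0],[0,0,0],255],[[0,0,0],[0,0,0],255],[[0,0,0],[0,0,0],255],[[0,0,0],[0,0,0],255]]'; python3 -m creep '[[[0,0,-0.5],[0,0.5,0],255],[[0,0,-1],[0,1,0],255],[[0,0,-1],[0,2,0],255],[[0,0,-1],[0,2,0],255],[[0,0,-1],[0,2,0],255],[[0,0,-1],[0,2,0],255],[[0,0,-0.3],[0,2,0],255],[[0,0,0],[0,2,0],255]]'; python3 - <<'E'
from h import *
s=observe();m=camera_model("wrist");im=capture("wrist");print(s['position'])
cv2.imwrite("pics/wrist15.png",im[:,:,::-1])
E
```

```text
time_s: 16.55
position: [0.4673, -0.0212, 0.1321]
tool_rot: [[0.993, 0.001, -0.12], [0.12, 0.0, 0.993], [0.001, -1.0, 0.0]]
force: [-1.3, 3.0, 9.3]
gripper_width: 0.229
time_s: 17.55
position: [0.4673, 0.1142, 0.132]
tool_rot: [[1.0, 0.001, -0.019], [0.019, -0.0, 1.0], [0.001, -1.0, -0.0]]
force: [-0.3, -0.8, -0.5]
gripper_width: 0.234
[0.46731726 0.11416885 0.13195746]
```

View pics/wrist15.png

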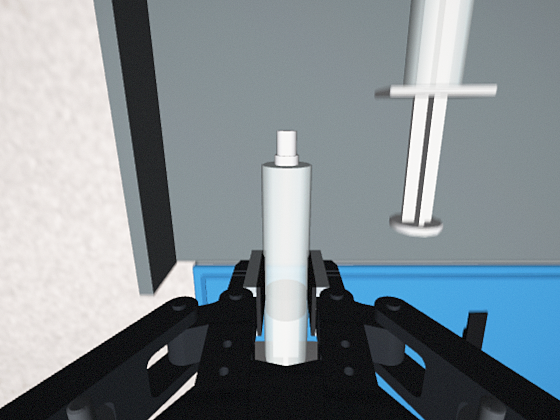

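```bash
python3 -m creep '[[[0,0,0],[0,2,0],255],[[0,0,0],[0.1,2,0],255],[[0,0,0],[0.1,2,0],255],[[0,0,0],[0.1,2,0],255],[[0,0,0],[0.1,2,0],255],[[0,0,0],[0,2,0],255],[[0,0,0],[0,0,0],255]]';python3 - <<'E'
from h import *
s=observe();m=camera_model("wrist");im=capture("wrist");print(s['position'])
cv2.imwrite("pics/wrist16.png",im[:,:,::-1])
E
```

```text
time_s: 18.48
position: [0.471, 0.2346, 0.1317]
tool_rot: [[1.0, 0.0, -0.021], [0.021, 0.001, 1.0], [0.0, -1.0, 0.001]]
force: [0.3, -0.0, -0.9]
gripper_width: 0.235
[0.4710031  0.23457889 0.13170038]
```

View pics/wrist16.png

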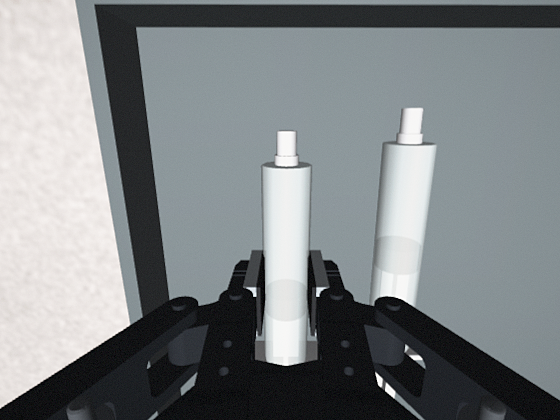

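```bash
python3 -m creep '[[[0,0,0],[0,1.2,0],255],[[0,0,0],[0,0.6,0],255],[[0,0,0],[0,0,-0.12],255],[[0,0,0],[0,0,0],170],[[0,0,0],[0,0,0],155],[[0,0,0],[0,0,0],155]]'; python3 -m creep '[[[0,0,0],[0,0,2],155],[[0,0,0],[0,0,4],155],[[0,0,0],[0,-5,4],155],[[0,0,0],[0,-5,4],155],[[0,0,0],[0,-5,4],155],[[0,0,0],[0,0,0],155],[[0,0,0],[0,0,0],155]]'; python3 - <<'E'
from h import *
s=observe();m=camera_model("wrist");im=capture("wrist");print(s['position'])
cv2.imwrite("pics/wrist17.png",im[:,:,::-1])
cv2.imwrite("pics/scene17.png",cv2.resize(capture("scene")[130:350,240:540,::-1],None,fx=2.5,fy=2.5))
cv2.imwrite("pics/side17.png",cv2.resize(capture("side")[50:290,150:420,::-1],None,fx=2.5,fy=2.5))
E
```

```text
time_s: 19.27
position: [0.4712, 0.2514, 0.1303]
tool_rot: [[1.0, -0.0, -0.019], [0.019, -0.0, 1.0], [-0.0, -1.0, -0.0]]
force: [0.3, 1.3, -0.1]
gripper_width: 0.392
time_s: 20.15
position: [0.471, 0.1055, 0.3073]
tool_rot: [[1.0, -0.0, -0.019], [0.019, 0.0, 1.0], [-0.0, -1.0, 0.0]]
force: [-0.1, 0.2, 0.1]
gripper_width: 0.389
[0.4710425  0.1054937  0.30727976]
```

View pics/wrist17.png

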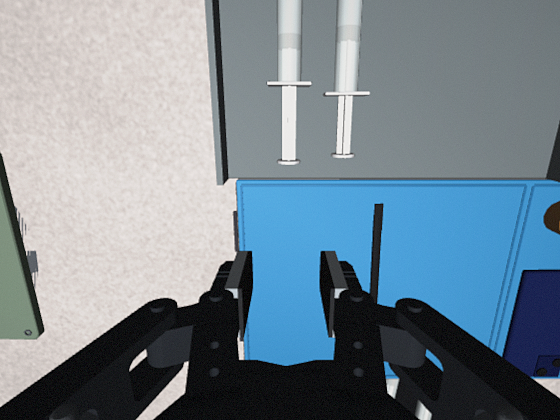

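View pics/scene17.png

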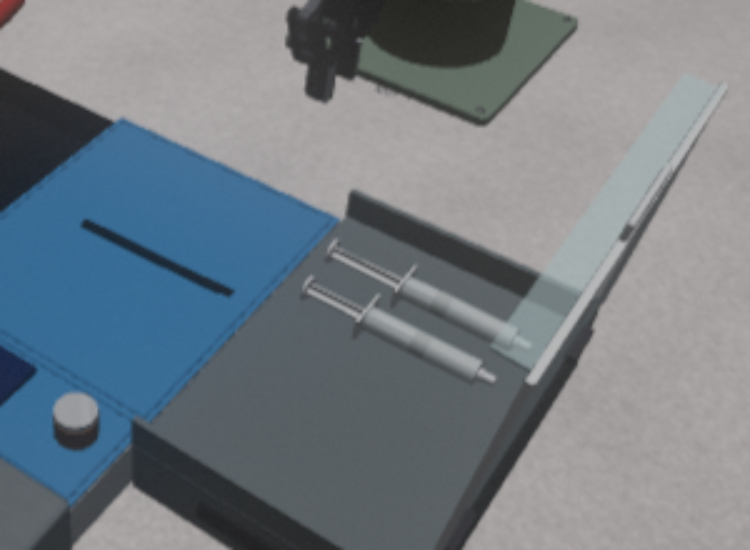

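View pics/side17.png

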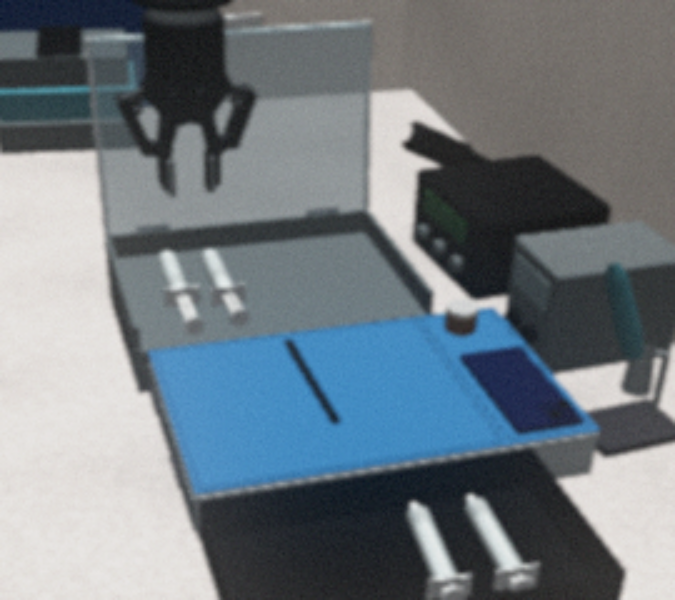

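```bash
python3 - <<'E'
from h import *
ex=np.array([.99986,.0169,0]);ey=np.array([-.0169,.99986,0]);H=np.array([.5687,.3476,.0845])
for cam,px in(("side",[(184,66),(298.8,58.8)]),):
    m=camera_model(cam)
    for p,xs in zip(px,(-.17,.17)):
        c=-m["R"].T@m["t"];d=m["R"].T@np.linalg.inv(m["camera_matrix"])@np.array([*p,1.])
        k=((H+xs*ex-c)@ex)/(d@ex);X=c+k*d;r=X-H;print(X.round(4),np.hypot(r@ey,r[2]),np.degrees(np.arctan2(r[2],-(r@ey))))
for a in (1.65,1.7,1.75,1.8):
  for n in("side","scene"):
    m=camera_model(n)
    for xs in(-.17,.17):
        X=H+xs*ex+.234*(-np.cos(a)*ey+np.sin(a)*np.array([0,0,1]))
        q=m["camera_matrix"]@(m["R"]@X+m["t"]);print(a,n,xs,X.round(3),(q[:2]/q[2]).round(1))
E
```

```text
[0.3986 0.3511 0.3183] 0.2338592498744745 91.55817681906146
[0.7384 0.3648 0.3179] 0.23382873341876337 93.5076197001112
1.65 side -0.17 [0.398 0.363 0.318] [183.5  65. ]
1.65 side 0.17 [0.738 0.369 0.318] [298.4  58.5]
1.65 scene -0.17 [0.398 0.363 0.318] [527.7 160.2]
1.65 scene 0.17 [0.738 0.369 0.318] [448.5 277.5]
1.7 side -0.17 [0.398 0.375 0.317] [183.1  64.3]
1.7 side 0.17 [0.738 0.381 0.317] [297.1  57.8]
1.7 scene -0.17 [0.398 0.375 0.317] [534.4 163.1]
1.7 scene 0.17 [0.738 0.381 0.317] [456.7 282.3]
1.75 side -0.17 [0.398 0.386 0.315] [182.7  63.8]
1.75 side 0.17 [0.738 0.392 0.315] [295.9  57.4]
1.75 scene -0.17 [0.398 0.386 0.315] [541.  166.3]
1.75 scene 0.17 [0.738 0.392 0.315] [464.8 287.4]
1.8 side -0.17 [0.398 0.398 0.312] [182.3  63.5]
1.8 side 0.17 [0.738 0.404 0.312] [294.7  57.2]
1.8 scene -0.17 [0.398 0.398 0.312] [547.4 169.8]
1.8 scene 0.17 [0.738 0.404 0.312] [472.9 292.8]
```

```bash
python3 -m creep '[[[0,0,0],[0,0,4],255],[[0,0,0],[0,0,4],255],[[0,0,0],[0,0,4.5],255],[[0,0,0],[0.2,3,0],255],[[0,0,0],[0.2,4,0],255],[[0,0,0],[0.2,4,0],255],[[0,0,0],[0.2,4,0],255],[[0,0,0],[0,0,0],255]]'; 
```

```text
time_s: 21.3
position: [0.4783, 0.2586, 0.4311]
tool_rot: [[1.0, -0.002, -0.024], [0.024, -0.0, 1.0], [-0.002, -1.0, -0.0]]
force: [-0.1, -1.0, -0.9]
gripper_width: -0.001
```

```bash
python3 -m creep '[[[0,0,0],[0,4,0],255],[[0,0,0],[0,4,0],255],[[0,0,0],[0,4,0],255],[[0,0,0],[0,4,0],255],[[0,0,0],[0,0,0],255]]'; python3 - <<'E'
from h import *
s=observe();m=camera_model("wrist");im=capture("wrist");print(s['position'])
cv2.imwrite("pics/wrist18.png",im[:,:,::-1])
cv2.imwrite("pics/scene18.png",cv2.resize(capture("scene")[50:350,200:560,::-1],None,fx=2,fy=2))
E
```

```text
time_s: 21.92
position: [0.4782, 0.4177, 0.4307]
tool_rot: [[1.0, -0.002, -0.023], [0.023, -0.001, 1.0], [-0.002, -1.0, -0.001]]
force: [-0.2, 0.1, -0.3]
gripper_width: -0.004
[0.47819744 0.41765179 0.43068545]
```

View pics/wrist18.png

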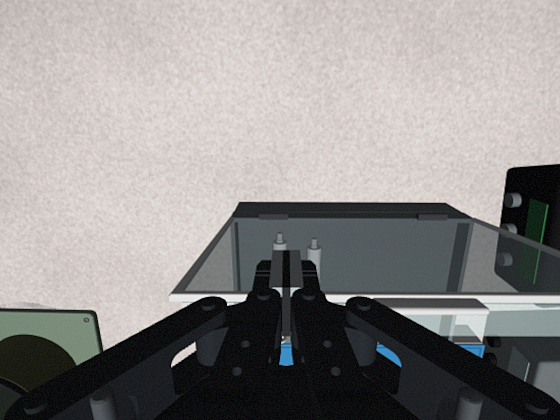

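View pics/scene18.png

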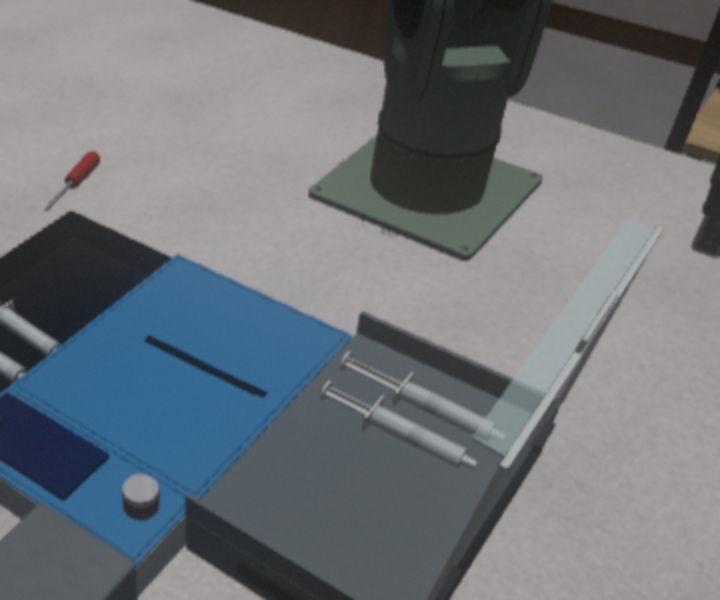

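```bash
python3 -m creep '[[[0,0,0],[0,0,-3],255],[[0,0,0],[0,0,-3],255],[[0,0,0],[0,0,-1.8],255],[[0,0,0],[0,0,0],255]]'; python3 -m creep '[[[0,0,0],[0,-1.5,0],255],[[0,0,0],[0,-1.5,0],255],[[0,0,0],[0,-1.5,0],255],[[0,0,0],[0,-1.5,0],255],[[0,0,0],[0,-1.5,0],255]]'; python3 - <<'E'
from h import *
cv2.imwrite("pics/wrist19.png",capture("wrist")[:,:,::-1])
cv2.imwrite("pics/side19.png",cv2.resize(capture("side")[50:290,150:420,::-1],None,fx=2.5,fy=2.5))
E
```

```text
time_s: 22.52
position: [0.4793, 0.4142, 0.3539]
tool_rot: [[1.0, -0.001, -0.018], [0.018, -0.002, 1.0], [-0.001, -1.0, -0.001]]
force: [-0.4, -0.4, 0.7]
gripper_width: -0.002
time_s: 23.15
position: [0.4793, 0.3392, 0.355]
tool_rot: [[1.0, 0.001, -0.019], [0.019, 0.0, 1.0], [0.001, -1.0, 0.0]]
force: [-0.4, 0.7, -0.3]
gripper_width: 0.002
```

View pics/wrist19.png

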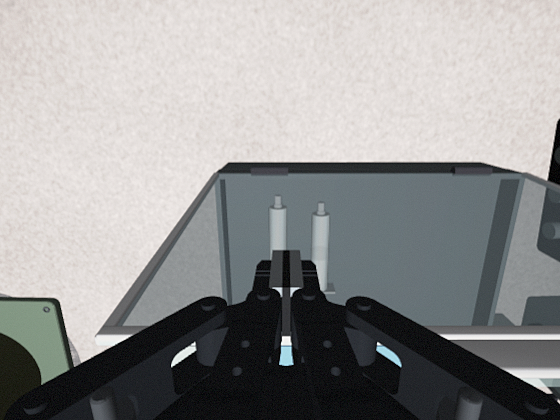

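View pics/side19.png

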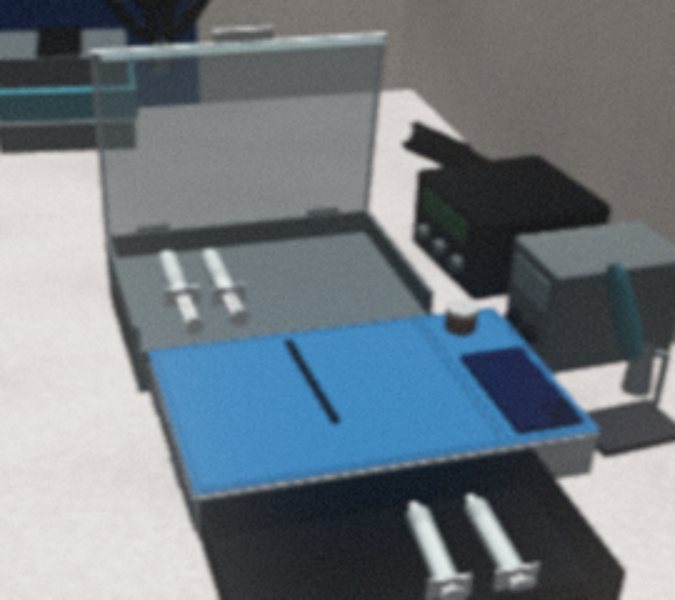

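```bash
python3 -m creep '[[[0,0,0],[0,-1.5,-0.2],255],[[0,0,0],[0,-1.5,-0.3],255],[[0,0,0],[0,-1.5,-0.5],255],[[0,0,0],[0,-1.5,-0.6],255],[[0,0,0],[0,-1.5,-0.8],255],[[0,0,0],[0,-1.5,-0.9],255],[[0,0,0],[0,-1.2,-0.9],255],[[0,0,0],[0,0,0],255]]'; python3 - <<'E'
from h import *
cv2.imwrite("pics/side20.png",cv2.resize(capture("side")[50:290,150:420,::-1],None,fx=2.5,fy=2.5))
E
```

```text
time_s: 24.25
position: [0.4792, 0.2373, 0.3121]
tool_rot: [[1.0, -0.001, -0.018], [0.018, -0.001, 1.0], [-0.001, -1.0, -0.001]]
force: [-0.2, -0.3, -0.9]
gripper_width: -0.0
```

View pics/side20.png

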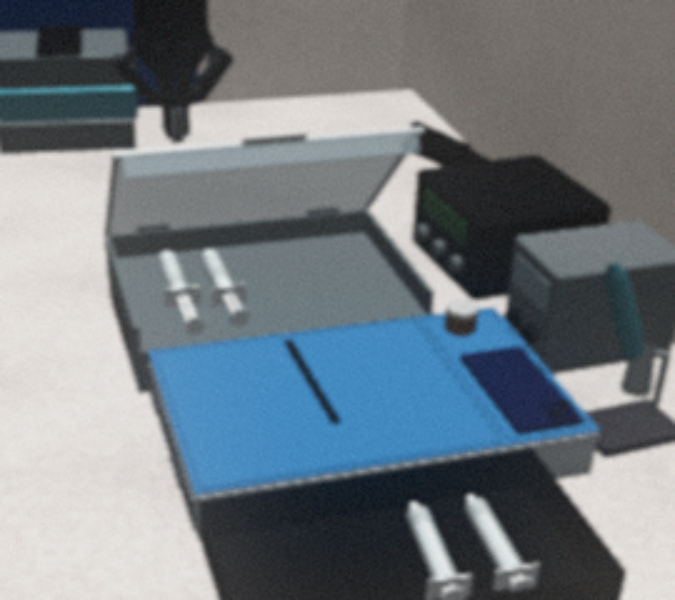

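Falling by itself; wait for it, moving up.

```bash
python3 -m creep '[[[0,0,0],[0,0,2],255],[[0,0,0],[0,0,2],255],[[0,0,0],[0,0,2],255],[[0,0,0],[0,-2,0],255],[[0,0,0],[0,-2,0],255],[[0,0,0],[0,-3,0],255],[[0,0,0],[0,-3,0],255],[[0,0,0],[0,0,0],255]]';python3 -m creep '[[[0,0,0],[0,-3,0],255],[[0,0,0],[0,-3,0],255],[[0,0,0],[0,-3,0],255],[[0,0,0],[0,0,0],255],[[0,0,0],[0,0,0],255],[[0,0,0],[0,0,0],255]]'; python3 - <<'E'
from h import *
cv2.imwrite("pics/wrist21.png",capture("wrist")[:,:,::-1])
cv2.imwrite("pics/side21.png",cv2.resize(capture("side")[50:290,150:420,::-1],None,fx=2.5,fy=2.5))
cv2.imwrite("pics/scene21.png",cv2.resize(capture("scene")[130:380,140:540,::-1],None,fx=2,fy=2))
E
```

```text
time_s: 25.3
position: [0.4792, 0.1353, 0.3722]
tool_rot: [[1.0, -0.001, -0.016], [0.016, -0.001, 1.0], [-0.001, -1.0, -0.001]]
force: [-0.5, 0.4, -0.0]
gripper_width: 0.0
time_s: 26.05
position: [0.4791, 0.049, 0.3723]
tool_rot: [[1.0, -0.0, -0.021], [0.021, 0.0, 1.0], [-0.0, -1.0, 0.0]]
force: [-0.4, 0.7, 0.2]
gripper_width: -0.002
```

View pics/wrist21.png

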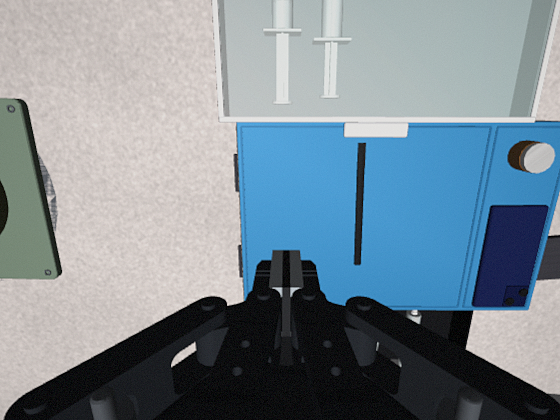

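View pics/side21.png

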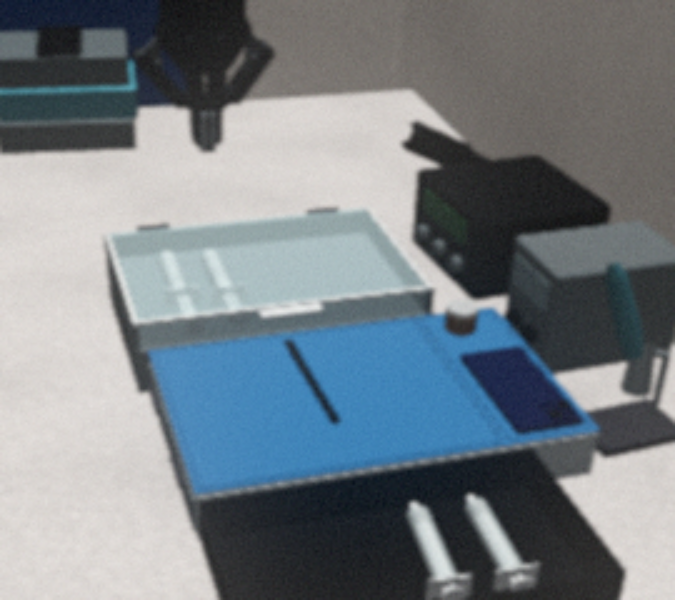

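View pics/scene21.png

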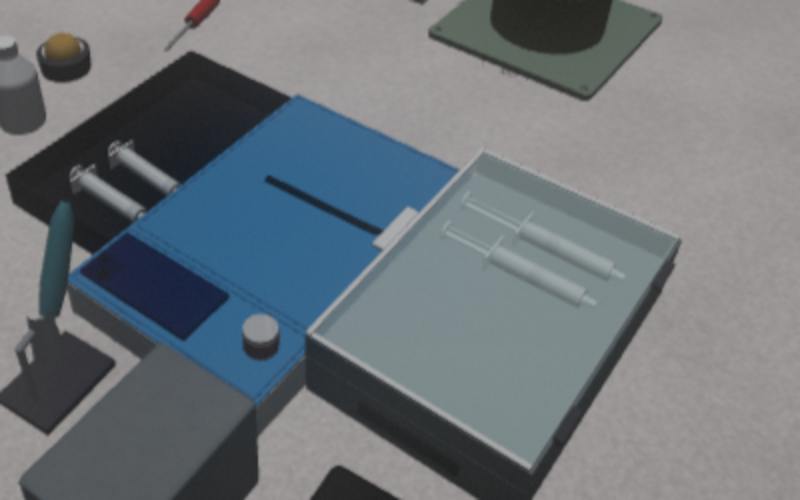

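The pictures show the lid shut flat, both drawn syringes inside the box, both spent ones in the tub, and the spudger, phone and jar still in their places.

```bash
python3 -c "
from bench import *
s=observe();print(s['time_s'],s['force'])
print(sign_off())"
```

```text
26.2 [0.72405813 0.14000357 0.18704551]
the job is handed in; nothing more can be done
None
```

The job is handed in at 26.2 s of the 72 s allowed: all four syringes are off the mat and the lid is shut.

- **Spent syringes:** I gripped the two right-hand ones by the barrel and slid them over the mat's −y edge. Once clear of the mat I lowered them about 4 cm and let go, so they dropped the last centimetre or so into the waste tub.
- **Drawn syringes:** I slid the two left-hand ones by the barrel into the paste box, straightening the skewed one on the way. The plungers were never touched.
- **Lid:** I tipped it over from behind with closed fingers, and it sank shut by itself.

**Last checks:** The scene, side and wrist pictures show:
- the lid lying flat, with both drawn syringes wholly inside;
- both plungers still looking drawn out (judged by eye, not re-measured);
- both spent syringes in the tub;
- the spudger, phone and jar where they were.

The force readings at the end of each move stayed below about 10 N, and the arm was clear of everything at hand-in. No final check failed. On the way, two of the faster moves between syringes fell short of the distance I commanded, and I corrected for that before gripping.

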